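# Crack the dry-pot lid and hold it ajar

## Task

Air the clear dry-storage pot: first swing its steel clamp bar by the upright pin well clear of the lid, then take the lid by its fin, pull it free of the sticky seal and finish while still holding it level over the mouth, about 25 mm above the rim and resting on nothing. Do not let the lid fly up or lift it away when the seal lets go, and leave the other things on the bench where they are.

Things in the scene. Friction and masses are not known exactly. Their poses are not given: they have to be found in the camera images.
- pot: clear round dry-storage pot, 160 mm wide and 90 mm high, fixed to the bench; origin at the centre of its underside, z up. Its lid is an aluminium disc, 168 mm wide and 10 mm thick, with a 17 mm deep plug going into the mouth. The sticky rubber seal resists with a peak pull of about 13 to 20 N (lid's weight included) reached when the lid has come up 3 to 4 mm, then the pull drops quickly; from about 13 mm of lift the lid is free of the seal (0.25 to 0.5 kg to carry)
- pot_rim (a point): centre of the pot's mouth, in the plane of the rim, 90 mm above the bench; z up
- lid_under (a point): centre of the lid disc's underside; level with pot_rim (same height) when the lid is shut; z up
- lid_grip (a point): centre of the black upright fin on top of the lid, the lid's grip: 60 mm long along this point's x, 20 mm thick along its y, 45 mm high along z (so from 22.5 mm below to 22.5 mm above this point; its foot is the lid's top, 10 mm above the lid's underside). Its yaw varies from start to start
- clamp (a joint): angle of the steel swing clamp, a flat bar 18 mm wide and 8 mm thick turning level on a post beside the pot. Near 0 its inner end lies over the lid's edge and stops the lid from rising; it grows as the bar turns counter-clockwise seen from above, is clear of the lid from 1.1 rad, end stop at 1.7 rad. Stays where it is left; about 1 N at the pin turns it
- clamp_hinge (a point): the clamp's pivot, at the bar's mid-thickness, 105 mm above the bench; its axis is vertical
- clamp_pin (a point): middle of the upright black pin on the clamp bar's outer end, 14 mm in diameter; it stands 42 mm tall on the bar, from 21 mm below to 21 mm above this point, 52 mm from the pivot
- dome: bystander: aluminium reference dome, 96 mm wide, 36 mm high; origin at the centre of its underside
- ring_gauge: bystander: plain steel ring, 56 mm wide, 18 mm high; origin at the centre of its underside
- tube: bystander: bent steel sample tube with two end nuts, 170 mm long, lying; origin at the centre of its underside
- pen: bystander: white marker pen with black cap, 120 mm long, lying; origin at the centre of its underside
- jar: bystander: small grey jar with a white cap, 68 mm wide, 85 mm high; origin at the centre of its underside
Things that resemble listed ones, but are neither listed nor needed, are in the scene too. Leave any brown look-alike of the part that bears lid_under alone.

How it is judged:
By the outcome, as a careful person would: the job done as asked, in the order asked, and still so for the second after the job is handed in, while the arm keeps its last pose, push and grip.
It also fails if it takes over 48 s, if anything falls off the work surface, if the arm or the gripper's body presses on something with over 40 N, if the wrist force passes 120 N, or if a joint passes its speed limit or range.

## Robot

A 6-joint arm with a two-finger parallel gripper is mounted at the origin on the work surface. World frame = base frame: x ahead of the robot, y to its left, z up, the work surface at z = 0. Lengths are in m, angles in rad, forces in N, time in s.
With the tool pointing down it reaches from about 0.4 to 0.825 m from the base axis. Payload 7 kg.
Tool frame: the origin (TCP) lies between the finger pads; the fingertips stand 22 mm ahead of it and the grasp point (between the pads) lies 3 mm ahead of it; z points along the fingers, y is the direction in which the jaws open and shut (so a half turn about z gives the same grasp; the last joint's range is limited). The gripper opens to 88 mm and grips with 3 to 60 N. Pads are 19 mm wide; open, the fingers measure 130 mm over their backs; the gripper's body (78 mm by 193 mm) begins 47 mm behind the grasp point.
Start: joints at [1.484, 0.359, 0.012, 0, -1.224, -0.288], TCP at [0.247, 0.628, 0.249] pointing down, gripper open.
Joint ranges: [-3.07, 3.07], [-1.43, 2.12], [-1.02, 1.25], [-3.03, 1.67], [-3.05, -0], [-3.03, 3.03]. Speed limits (rad/s): [2.39, 2.39, 3.01, 3.14, 3.14, 3.14].

## Interface

Orientations are given as [roll, pitch, yaw] about the fixed x, y, z axes, in that order (R = Rz(yaw) Ry(pitch) Rx(roll)).
In Python, from station import * gives the robot as it stands. The module is installed in compiled form; this text tells all that it offers.
- The arm moves only by the tool move_arm, never from a script. Its argument "rows" is a list of rows, each an object with "delta_rot": the turn, a rotation vector about the world's x, y, z in degrees, a list of three; "delta_pos": the shift along the world's x, y, z in cm, a list of three; "hand": the finger opening in cm, from 0 to 8.76. A call has exactly 10 rows; each row shifts and turns the commanded pose from where the row before left it; what a row does not reach is not made up. A row lasts 1/10 s, in which the tool goes at most 50 mm and 8.59 degrees, less where a joint would pass 70% of its speed; a pose out of reach is approached as far as the arm can. A call is refused whole if a number of a shift passes 5 or a number of a turn 8.59, either way. A call with a gripper value outside its range is refused whole. The fingers move at their own pace and stop on an object; "force" is the grip in N (left out, the last holds). Time passes only in rows, so rows that do not move let the fingers close, or fill a call up. It gives the time, the measured TCP pose, the force and the opening at its end, in the units of the state.
- get_state(): the state, without advancing time (a new reading comes with each control period).
- grab_frame(name): name is "side" or "top"; returns the picture (480x640x3 uint8, blue, green, red); there is no depth.
- camera_info(name): a dict with "camera_matrix" (3x3 intrinsics, pixels), "world_from_camera" (4x4, takes a point from camera to world coordinates). Camera axes: x right, y down, z forward; pixel columns grow to the right and rows downward; lengths in m; the calibration is good to about 2 mm. A picture is of the moment at which its call begins. camera_info takes no time and is no camera call.
- job_done(): hands the job in, once; it reports no verdict.
The state is a dict: "t": time; "q": joint angles; "qd": joint speeds; "joint_efforts": joint torques, N m; "eef_pos": TCP position; "ee_rot": TCP orientation; "force": force on the tool from outside, world axes, zero at the start; "moment": the same for the moment, N m; "width": finger opening in m.
Only numpy, scipy, OpenCV 4.12 (cv2) and the standard library are available. Lean on these libraries where they do the work, as an engineer would, in place of code of your own. Each camera call takes 0.05 s, during which the arm holds its last target.

## Working session

There is one attempt and no reset: what is moved stays moved. The work goes in short steps, Python scripts to look and compute and a tool call to move; the robot and the scene stay as the last step left them, time stands still between calls to the robot, and variables do not carry over. Pictures are saved under pics/ and viewed, and the job is handed in when it is done.

Besides the shell and the picture viewer there is one more tool, called as name(argument=value, ...) on one line, values as JSON. move_arm: Moves the arm, as the interface text tells. Its arguments: {"type":"object","properties":{"rows":{"type":"array"},"force":{"type":"number"}},"required":["rows"]}

```bash
mkdir -p pics; python3 - <<'E'
from station import *
import cv2
for n in("side","top"):
    cv2.imwrite(f"pics/{n}0.png",grab_frame(n)); c=camera_info(n); print(n,c["camera_matrix"],c["world_from_camera"])
print(get_state())
E
```

```text
side [[608.40327154   0.         320.13377467]
 [  0.         608.40327154 231.81056729]
 [  0.           0.           1.        ]] [[ 0.87692215 -0.32563761  0.3535077   0.01644516]
 [-0.48058053 -0.58325653  0.65486959 -0.83693416]
 [-0.00706449 -0.74415856 -0.66796566  0.99225311]
 [ 0.          0.          0.          1.        ]]
top [[615.26726573   0.         324.85740532]
 [  0.         615.26726573 242.48462827]
 [  0.           0.           1.        ]] [[ 0.02587645 -0.98539769  0.16829085  0.19601672]
 [-0.99958953 -0.02757578 -0.00776801  0.01144009]
 [ 0.01229533 -0.16802076 -0.98570678  1.61505355]
 [ 0.          0.          0.          1.        ]]
{'t': 0.1, 'q': array([ 1.48410699e+00,  3.59310880e-01,  1.11265626e-02, -3.23360940e-04,
       -1.22412542e+00, -2.88115389e-01]), 'qd': array([-6.45500435e-04, -9.23124937e-04,  1.45880042e-03,  1.02029650e-03,
       -7.90762031e-05,  3.34840419e-04]), 'joint_efforts': array([-2.18581285e-03, -5.84163201e+01,  2.93749791e+01,  7.01555282e+00,
        1.01801095e-02, -4.25611256e-05]), 'eef_pos': array([0.24696898, 0.62773572, 0.24770612]), 'ee_rot': array([ 3.14005524e+00, -1.38605940e-04, -3.74914719e-01]), 'force': array([-0.18160576, -0.07006812,  0.05948017]), 'moment': array([-0.05316376,  0.05875816, -0.0522527 ]), 'width': 0.08744500227411388}
```

View pics/side0.png

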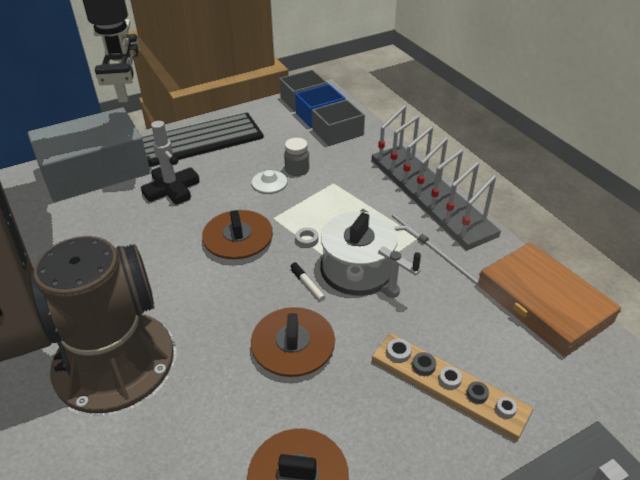

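View pics/top0.png

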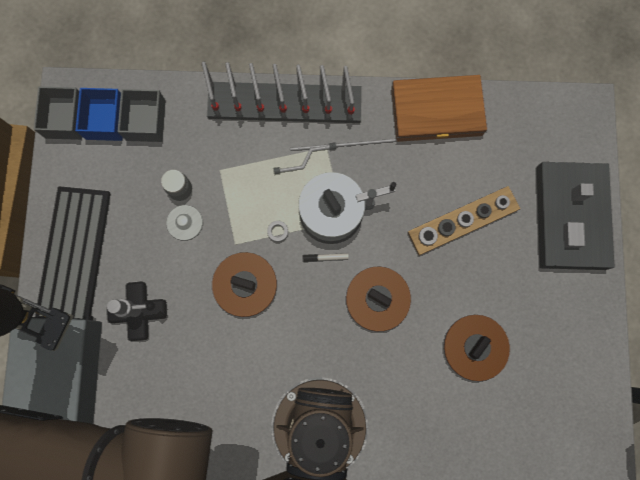

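Pot: side image about (358,245), with the fin at (360,227) and the pin at (416,262). In the top image the lid is at (332,203), the fin at (333,202) and the pin at (393,187). Next I'll zoom in.

```bash
cat > h.py <<'E'
import numpy as np,cv2
from station import *
def ray(n,u,v):
    c=camera_info(n);K=c["camera_matrix"];T=c["world_from_camera"]
    d=T[:3,:3]@np.linalg.solve(K,[u,v,1.]);return T[:3,3],d/np.linalg.norm(d)
def onz(n,u,v,z):
    o,d=ray(n,u,v);return o+d*(z-o[2])/d[2]
def tri(a,b):
    o1,d1=ray("side",*a);o2,d2=ray("top",*b)
    s=np.linalg.lstsq(np.c_[d1,-d2],o2-o1,rcond=None)[0]
    p,q=o1+s[0]*d1,o2+s[1]*d2;return (p+q)/2,np.linalg.norm(p-q)
def proj(n,p):
    c=camera_info(n);T=np.linalg.inv(c["world_from_camera"]);x=c["camera_matrix"]@(T[:3,:3]@p+T[:3,3]);return x[:2]/x[2]
E
python3 - <<'E'
import cv2,numpy as np
s=cv2.imread("pics/side0.png")[190:310,300:450];t=cv2.imread("pics/top0.png")[160:250,285:405]
cv2.imwrite("pics/cs.png",cv2.resize(s,None,fx=5,fy=5,interpolation=2));cv2.imwrite("pics/ct.png",cv2.resize(t,None,fx=6,fy=6,interpolation=2))
E
```

```text
(no output)
```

View pics/cs.png

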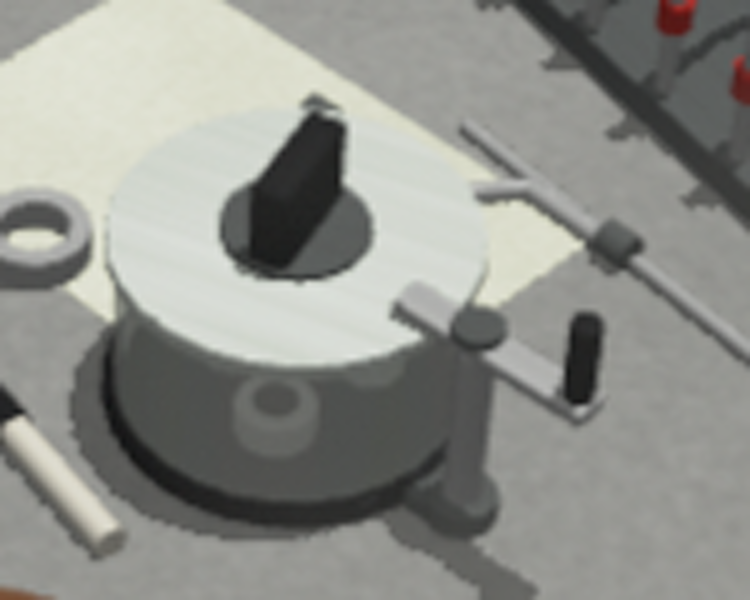

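View pics/ct.png

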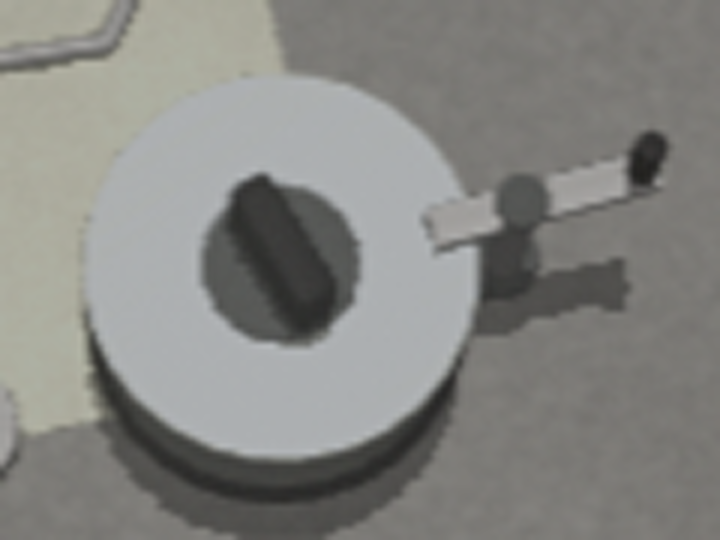

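```bash
python3 - <<'E'
from h import *
s=cv2.imread("pics/side0.png");t=cv2.imread("pics/top0.png")
g=lambda b,x,y,f:(b[0]+x/f-.5+.5/f,b[1]+y/f-.5+.5/f)
S=lambda x,y:g((300,190),x,y,5);T=lambda x,y:g((285,160),x,y,6)
for n,a,b in(("pintop",S(586,320),T(650,143)),("pinbase",S(578,395),T(642,180)),("pivotcap",S(479,324),T(522,198))):
    print(n,tri(a,b), onz("top",*b,{"pintop":.151,"pinbase":.109,"pivotcap":.112}[n]))
# lid top disc
m=((t.min(2)>150)&(np.ptp(t.astype(int),axis=2)<25)).astype(np.uint8)
m[:, :295]=0;m[:,372:]=0;m[:165]=0;m[245:]=0
m=cv2.morphologyEx(m,cv2.MORPH_OPEN,np.ones((5,5),np.uint8))
c=max(cv2.findContours(m,0,1)[0],key=cv2.contourArea);e=cv2.fitEllipse(cv2.convexHull(c));print(e)
print("lid c",onz("top",*e[0],.1))
h=onz("top",e[0][0]-e[1][0]/2,e[0][1],.1);print(np.linalg.norm(h-onz("top",*e[0],.1)))
# fin
for n,im,box,th in(("top",t,(320,185,345,220),62),("side",s,(345,205,375,248),45)):
    k=(im.max(2)<th).astype(np.uint8);M=np.zeros_like(k);x0,y0,x1,y1=box;M[y0:y1,x0:x1]=k[y0:y1,x0:x1]
    c=max(cv2.findContours(M,0,1)[0],key=cv2.contourArea);r=cv2.minAreaRect(c);print(n,r,cv2.boxPoints(r).round(1).tolist(),cv2.contourArea(c))
E
```

```text
pintop (array([ 0.59763194, -0.16339738,  0.15189212]), np.float64(1.6711137830132293e-05)) [ 0.59786886 -0.16350039  0.151     ]
pinbase (array([ 0.59429113, -0.16574121,  0.11254937]), np.float64(0.004175249179811663)) [ 0.59324526 -0.1652672   0.109     ]
pivotcap (array([ 0.58263443, -0.11444783,  0.11530665]), np.float64(0.0005614754253752064)) [ 0.58321823 -0.11461238  0.112     ]
((328.1376953125, 198.8490447998047), (65.7125244140625, 79.17212677001953), 135.62054443359375)
lid c [ 0.56681885 -0.00589551  0.1       ]
0.08304572868341911
top ((331.62921142578125, 202.10675048828125), (25.863948822021484, 10.493979454040527), 57.9946174621582) [[320.29998779296875, 193.89999389648438], [329.20001220703125, 188.39999389648438], [342.8999938964844, 210.3000030517578], [334.0, 215.89999389648438]] 221.0
side ((358.7364807128906, 228.16893005371094), (13.949716567993164, 31.03812026977539), 35.53767776489258) [[344.0, 236.6999969482422], [362.1000061035156, 211.5], [373.3999938964844, 219.60000610351562], [355.3999938964844, 244.89999389648438]] 237.5
```

```bash
python3 - <<'E'
import cv2,numpy as np
s=cv2.imread("pics/side0.png")[200:255,335:385];t=cv2.imread("pics/top0.png")[182:225,312:352]
f=lambda i:cv2.resize(np.clip(i.astype(float)*2.5,0,255).astype(np.uint8),(400,int(400*i.shape[0]/i.shape[1])),interpolation=0)
a,b=f(s),f(t);h=max(len(a),len(b));p=lambda i:np.pad(i,((0,h-len(i)),(0,0),(0,0)))
cv2.imwrite("pics/fin.png",np.hstack([p(a),p(b)]))
E
```

```text
(no output)
```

View pics/fin.png

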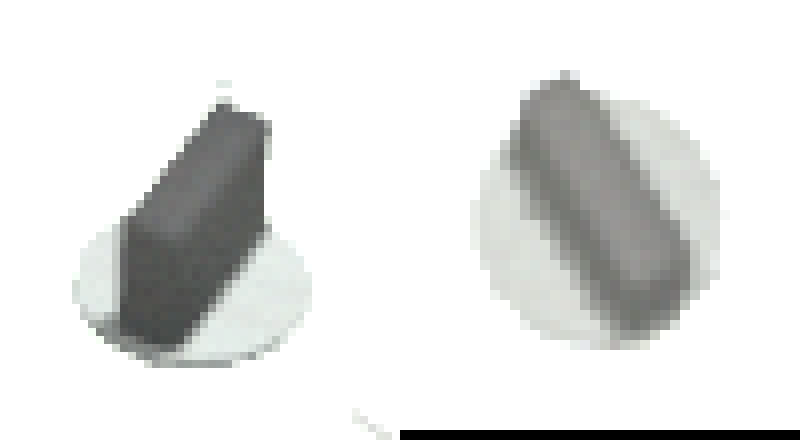

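```bash
python3 - <<'E'
from h import *
S=lambda x,y:(335+x/8-.5,200+y/8-.5);T=lambda x,y:(312+(x-400)/10-.5,182+y/10-.5)
A=onz("top",*T(585,85),.155);B=onz("top",*T(690,245),.155);print(A,B,B-A,np.linalg.norm(B-A),np.degrees(np.arctan2(*(A-B)[1::-1])))
A=onz("side",*S(125,217),.155);B=onz("side",*S(220,103),.155);print(A,B,np.linalg.norm(B-A),np.degrees(np.arctan2(*(B-A)[1::-1])))
A=onz("side",*S(178,235),.155);B2=onz("side",*S(268,122),.155);print(np.degrees(np.arctan2(*(B2-A)[1::-1])),"ctr side",(A+B2+onz("side",*S(125,217),.155)+B)/4)
print("fin ctr top",onz("top",*T(606,180),.155))
print("disc",onz("top",*T(597,220),.1), onz("side",*S(192,288),.1))
print("lid",onz("top",285+282/6-.5,160+266/6-.5,.1),onz("side",300+297/5-.5,190+236/5-.5,.1))
E
```

```text
[ 0.57568292 -0.00926037  0.155     ] [ 0.53636831 -0.03577953  0.155     ] [-0.03931461 -0.02651915  0.        ] 0.047422611701009254 34.00111586353706
[ 0.52174181 -0.03233869  0.155     ] [ 0.56742919 -0.00519795  0.155     ] 0.05314090437424903 30.712564328029455
31.324353783097177 ctr side [ 0.54842674 -0.02517366  0.155     ]
fin ctr top [ 0.55200843 -0.01495973  0.155     ]
disc [ 0.55498362 -0.01392937  0.1       ] [ 0.55587807 -0.01349286  0.1       ]
lid [ 0.55414237 -0.01470772  0.1       ] [ 0.55461335 -0.01723073  0.1       ]
```

Measured values all fit the given sizes and heights:

| Item | x | y | Other |
|---|---|---|---|
| Lid and fin centre | 0.5545 | -0.0145 | fin yaw about 32° |
| Hinge | 0.583 | -0.1145 | |
| Pin | 0.5977 | -0.1634 | 51 mm from the hinge, expected 52 |

I'm moving to above the pin now.

move_arm(rows=[{"delta_pos": [0, 0, 5], "delta_rot": [0, 0, 0], "hand": 5}, {"delta_pos": [0, 0, 5], "delta_rot": [0, 0, 0], "hand": 5}, {"delta_pos": [1.95, -4.4, 0], "delta_rot": [0, 0, -2.9], "hand": 5}, {"delta_pos": [1.95, -4.4, 0], "delta_rot": [0, 0, -2.9], "hand": 5}, {"delta_pos": [1.95, -4.4, 0], "delta_rot": [0, 0, -2.9], "hand": 5}, {"delta_pos": [1.95, -4.4, 0], "delta_rot": [0, 0, -2.9], "hand": 5}, {"delta_pos": [1.95, -4.4, 0], "delta_rot": [0, 0, -2.9], "hand": 5}, {"delta_pos": [1.95, -4.4, 0], "delta_rot": [0, 0, -2.9], "hand": 5}, {"delta_pos": [1.95, -4.4, 0], "delta_rot": [0, 0, -2.9], "hand": 5}, {"delta_pos": [1.95, -4.4, 0], "delta_rot": [0, 0, -2.9], "hand": 5}], force=5)

```text
t: 1.1
eef_pos: [0.4033, 0.2741, 0.3485]
ee_rot: [-3.141, 0.0, -0.781]
force: [1.5, 0.4, -0.5]
width: 0.0503
```

move_arm(rows=[{"delta_pos": [1.95, -4.4, 0], "delta_rot": [0, 0, -2.9], "hand": 5}, {"delta_pos": [1.95, -4.4, 0], "delta_rot": [0, 0, -2.9], "hand": 5}, {"delta_pos": [1.95, -4.4, 0], "delta_rot": [0, 0, -2.9], "hand": 5}, {"delta_pos": [1.95, -4.4, 0], "delta_rot": [0, 0, -2.9], "hand": 5}, {"delta_pos": [1.95, -4.4, 0], "delta_rot": [0, 0, -2.9], "hand": 5}, {"delta_pos": [1.95, -4.4, 0], "delta_rot": [0, 0, -2.9], "hand": 5}, {"delta_pos": [1.95, -4.4, 0], "delta_rot": [0, 0, -2.9], "hand": 5}, {"delta_pos": [0, 0, 0], "delta_rot": [0, 0, 0], "hand": 5}, {"delta_pos": [0, 0, 0], "delta_rot": [0, 0, 0], "hand": 5}, {"delta_pos": [0, 0, 0], "delta_rot": [0, 0, 0], "hand": 5}])

```text
t: 2.1
eef_pos: [0.5393, -0.0315, 0.3483]
ee_rot: [3.141, 0.0, -1.134]
force: [0.3, -0.2, 0.3]
width: 0.0501
```

move_arm(rows=[{"delta_pos": [1.95, -4.4, 0], "delta_rot": [0, 0, -2.7], "hand": 5}, {"delta_pos": [1.95, -4.4, 0], "delta_rot": [0, 0, -2.7], "hand": 5}, {"delta_pos": [1.94, -4.4, 0], "delta_rot": [0, 0, -2.7], "hand": 5}, {"delta_pos": [0, 0, -4], "delta_rot": [0, 0, 0], "hand": 5}, {"delta_pos": [0, 0, -4], "delta_rot": [0, 0, 0], "hand": 5}, {"delta_pos": [0, 0, -4], "delta_rot": [0, 0, 0], "hand": 5}, {"delta_pos": [0, 0, -3], "delta_rot": [0, 0, 0], "hand": 5}, {"delta_pos": [0, 0, 0], "delta_rot": [0, 0, 0], "hand": 5}, {"delta_pos": [0, 0, 0], "delta_rot": [0, 0, 0], "hand": 5}, {"delta_pos": [0, 0, 0], "delta_rot": [0, 0, 0], "hand": 5}])

```text
t: 3.1
eef_pos: [0.5994, -0.1632, 0.2011]
ee_rot: [-3.138, -0.002, -1.274]
force: [0.1, 0.3, -0.2]
width: 0.0498
```

```bash
python3 - <<'E'
from h import *
s=get_state();print(s["eef_pos"],s["ee_rot"],s["q"])
cv2.imwrite("pics/s1.png",cv2.resize(grab_frame("side")[120:340,250:540],None,fx=2.7,fy=2.7))
E
```

```text
[ 0.59944999 -0.16321554  0.20111395] [-3.13831803e+00 -1.50375253e-03 -1.27370801e+00] [ 4.84092351e-02  3.02686329e-01 -1.82043379e-01  7.37732738e-04
 -1.08252273e+00  2.48336630e-01]
```

View pics/s1.png

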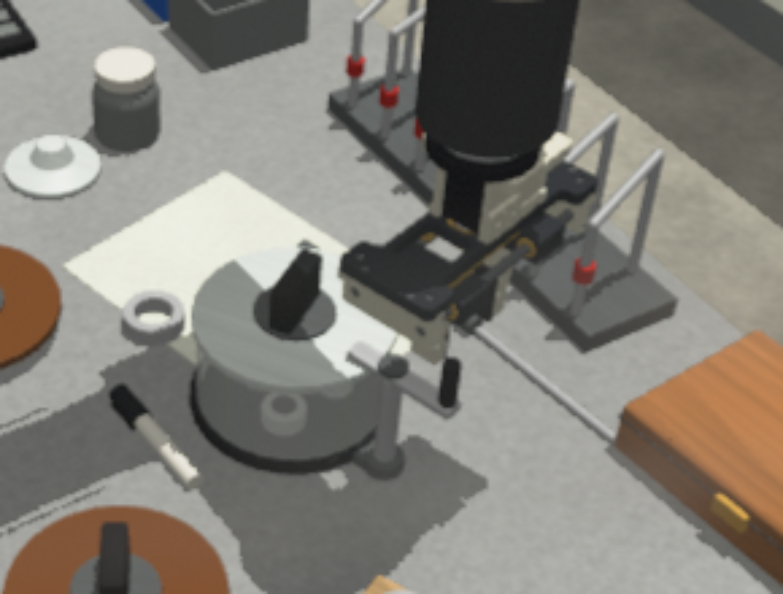

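The gripper is about 60 mm above the pin with its jaws either side of it, and the bar and lid are clear. Next I'll go down and close.

move_arm(rows=[{"delta_pos": [-0.1, 0, -2], "delta_rot": [0, 0, 0], "hand": 5}, {"delta_pos": [0, 0, -2], "delta_rot": [0, 0, 0], "hand": 5}, {"delta_pos": [0, 0, -1], "delta_rot": [0, 0, 0], "hand": 5}, {"delta_pos": [0, 0, -1], "delta_rot": [0, 0, 0], "hand": 5}, {"delta_pos": [0, 0, 0], "delta_rot": [0, 0, 0], "hand": 5}, {"delta_pos": [0, 0, 0], "delta_rot": [0, 0, 0], "hand": 0.8}, {"delta_pos": [0, 0, 0], "delta_rot": [0, 0, 0], "hand": 0.8}, {"delta_pos": [0, 0, 0], "delta_rot": [0, 0, 0], "hand": 0.8}, {"delta_pos": [0, 0, 0], "delta_rot": [0, 0, 0], "hand": 0.8}, {"delta_pos": [0, 0, 0], "delta_rot": [0, 0, 0], "hand": 0.8}], force=6)

```text
t: 4.15
eef_pos: [0.5971, -0.1639, 0.1388]
ee_rot: [-3.141, -0.0, -1.275]
force: [-0.6, -0.3, -0.3]
width: 0.0155
```

```bash
python3 - <<'E'
from h import *
print(get_state()["width"])
a=np.radians(-74+5*np.arange(17));p=5.2*np.c_[np.cos(a),np.sin(a)];print(np.diff(p,axis=0).round(2).tolist())
E
```

```text
0.015533105696373024
[[0.43, 0.14], [0.42, 0.18], [0.4, 0.22], [0.38, 0.25], [0.36, 0.28], [0.33, 0.31], [0.3, 0.34], [0.27, 0.36], [0.24, 0.39], [0.2, 0.41], [0.17, 0.42], [0.13, 0.43], [0.09, 0.44], [0.05, 0.45], [0.01, 0.45], [-0.03, 0.45]]
```

move_arm(rows=[{"delta_pos": [0.43, 0.14, 0], "delta_rot": [0, 0, 5], "hand": 0.8}, {"delta_pos": [0.42, 0.18, 0], "delta_rot": [0, 0, 5], "hand": 0.8}, {"delta_pos": [0.4, 0.22, 0], "delta_rot": [0, 0, 5], "hand": 0.8}, {"delta_pos": [0.38, 0.25, 0], "delta_rot": [0, 0, 5], "hand": 0.8}, {"delta_pos": [0.36, 0.28, 0], "delta_rot": [0, 0, 5], "hand": 0.8}, {"delta_pos": [0.33, 0.31, 0], "delta_rot": [0, 0, 5], "hand": 0.8}, {"delta_pos": [0.3, 0.34, 0], "delta_rot": [0, 0, 5], "hand": 0.8}, {"delta_pos": [0.27, 0.36, 0], "delta_rot": [0, 0, 5], "hand": 0.8}, {"delta_pos": [0, 0, 0], "delta_rot": [0, 0, 0], "hand": 0.8}, {"delta_pos": [0, 0, 0], "delta_rot": [0, 0, 0], "hand": 0.8}])

```text
t: 5.15
eef_pos: [0.6255, -0.1429, 0.1387]
ee_rot: [3.141, 0.001, -0.58]
force: [-2.9, 2.5, 4.0]
width: 0.0142
```

```bash
python3 - <<'E'
from h import *
s=get_state();print(s["eef_pos"],s["ee_rot"],s["q"],s["force"])
cv2.imwrite("pics/s2.png",cv2.resize(grab_frame("side")[120:340,250:540],None,fx=2.7,fy=2.7))
E
```

```text
[ 0.62553187 -0.14288887  0.13871837] [ 3.14146829e+00  5.60973863e-04 -5.79555152e-01] [ 7.88431558e-02  3.90400343e-01 -2.05838840e-01 -2.95821971e-04
 -9.75076971e-01  9.12564104e-01] [-2.91483421  2.47552227  4.04114326]
```

View pics/s2.png

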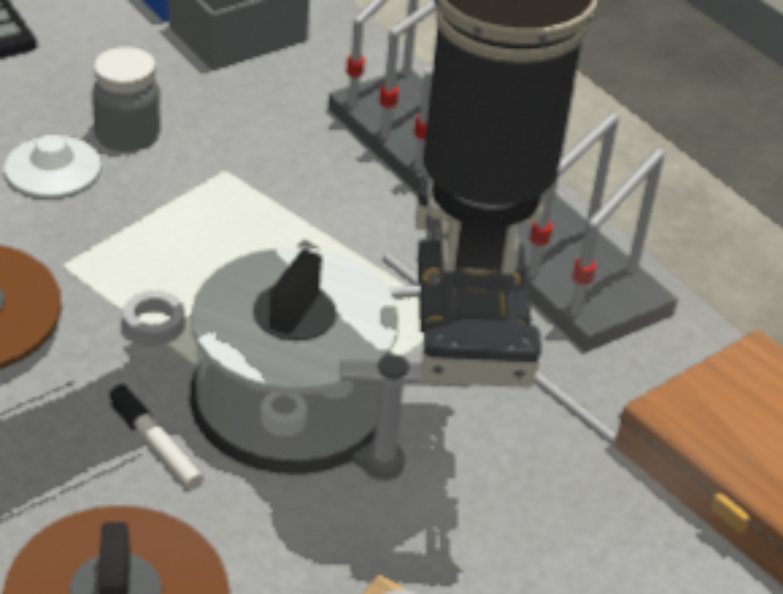

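The bar is turning with the pin and its inner end is now near (345,370). I'll continue the arc.

move_arm(rows=[{"delta_pos": [0.2, 0.4, 0], "delta_rot": [0, 0, 5], "hand": 0.8}, {"delta_pos": [0.18, 0.41, 0], "delta_rot": [0, 0, 5], "hand": 0.8}, {"delta_pos": [0.15, 0.42, 0], "delta_rot": [0, 0, 5], "hand": 0.8}, {"delta_pos": [0.12, 0.43, 0], "delta_rot": [0, 0, 5], "hand": 0.8}, {"delta_pos": [0.09, 0.44, 0], "delta_rot": [0, 0, 5], "hand": 0.8}, {"delta_pos": [0.05, 0.45, 0], "delta_rot": [0, 0, 5], "hand": 0.8}, {"delta_pos": [0.01, 0.45, 0], "delta_rot": [0, 0, 5], "hand": 0.8}, {"delta_pos": [-0.03, 0.45, 0], "delta_rot": [0, 0, 5], "hand": 0.8}, {"delta_pos": [0, 0, 0], "delta_rot": [0, 0, 0], "hand": 0.8}, {"delta_pos": [0, 0, 0], "delta_rot": [0, 0, 0], "hand": 0.8}])

```text
t: 6.2
eef_pos: [0.6335, -0.1089, 0.1387]
ee_rot: [3.141, 0.0, 0.117]
force: [-2.8, -0.9, 4.9]
width: 0.0139
```

```bash
python3 - <<'E'
from h import *
s=get_state();print(s["eef_pos"],s["ee_rot"],s["q"],s["force"])
p=s["eef_pos"][:2]-[.583,-.1145];print(np.hypot(*p),np.degrees(np.arctan2(p[1],p[0])))
cv2.imwrite("pics/s3.png",cv2.resize(grab_frame("side")[120:340,250:540],None,fx=2.7,fy=2.7))
E
```

```text
[ 0.63345703 -0.10890209  0.13871107] [3.14138648e+00 1.38576190e-04 1.17455126e-01] [ 1.32887008e-01  3.91775699e-01 -2.03884676e-01  2.46434828e-04
 -9.75277707e-01  1.55522621e+00] [-2.75824432 -0.9324715   4.89845346]
0.05076661271618308 6.330742751390486
```

View pics/s3.png

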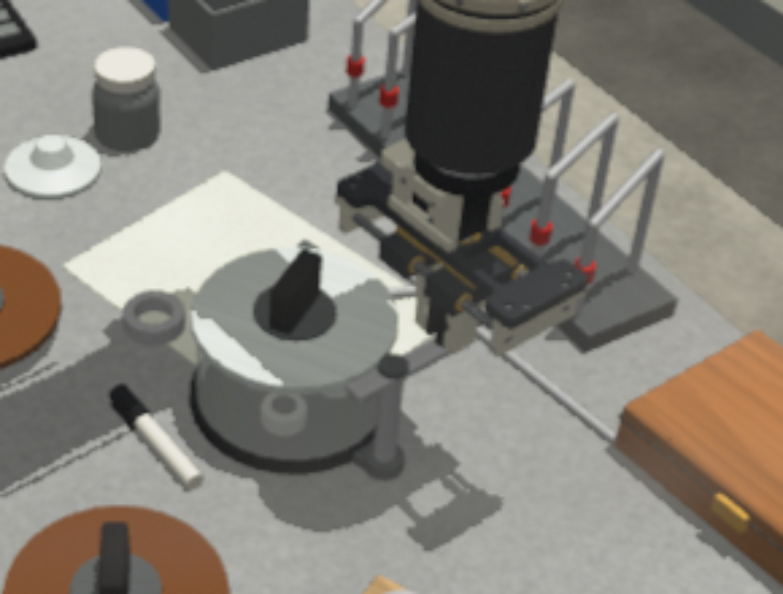

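About 80° turned. I'll nudge it a little further, then release and rise.

move_arm(rows=[{"delta_pos": [-0.06, 0.45, 0], "delta_rot": [0, 0, 5], "hand": 0.8}, {"delta_pos": [0, 0, 0], "delta_rot": [0, 0, 0], "hand": 0.8}, {"delta_pos": [0, 0, 0], "delta_rot": [0, 0, 0], "hand": 4}, {"delta_pos": [0, 0, 0], "delta_rot": [0, 0, 0], "hand": 4}, {"delta_pos": [0, 0, 0], "delta_rot": [0, 0, 0], "hand": 4}, {"delta_pos": [0, 0, 2], "delta_rot": [0, 0, 0], "hand": 4}, {"delta_pos": [0, 0, 3], "delta_rot": [0, 0, 0], "hand": 4}, {"delta_pos": [0, 0, 4], "delta_rot": [0, 0, 0], "hand": 4}, {"delta_pos": [0, 0, 1], "delta_rot": [0, 0, 0], "hand": 6}, {"delta_pos": [0, 0, 0], "delta_rot": [0, 0, 0], "hand": 6}])

```text
t: 7.25
eef_pos: [0.6343, -0.104, 0.2409]
ee_rot: [3.141, -0.005, 0.207]
force: [-0.5, -0.1, -0.2]
width: 0.0508
```

```bash
python3 - <<'E'
from h import *
s=get_state();print(s["eef_pos"],s["ee_rot"],s["q"],s["force"])
a=grab_frame("side")[180:320,290:450];b=grab_frame("top")[150:260,270:420]
cv2.imwrite("pics/s4.png",np.hstack([cv2.resize(a,(400,350)),cv2.resize(b,(400,350))]))
E
```

```text
[ 0.63429589 -0.10400654  0.24093581] [ 3.1410286  -0.00468659  0.20749244] [ 1.40632960e-01  3.08225132e-01 -7.91374562e-02  2.70191832e-04
 -1.17871995e+00  1.63755183e+00] [-0.54402572 -0.05632395 -0.15460163]
```

View pics/s4.png

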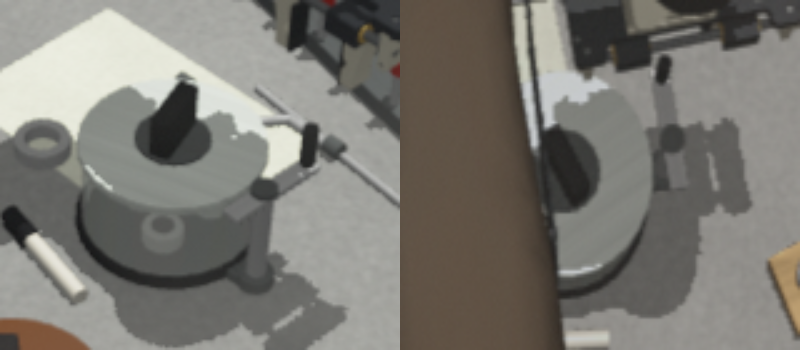

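The clamp bar is clear of the lid in both views. The fin top is actually at z=0.145, where I had used 0.155, so I'm re-deriving the fin pose.

```bash
python3 - <<'E'
from h import *
S=lambda x,y:(335+x/8-.5,200+y/8-.5);T=lambda x,y:(312+(x-400)/10-.5,182+y/10-.5)
z=.145
nl,fl,nr,fr=[onz("side",*S(*p),z) for p in((125,217),(220,103),(178,235),(268,122))]
print(nl,fl,nr,fr,"ctr",(nl+fl+nr+fr)/4)
print("top",onz("top",*T(606,180),z))
tr=[onz("top",*T(*p),z)for p in((525,105),(585,85),(690,250),(635,285))];print(tr,sum(tr)/4)
for a,b in((tr[1],tr[2]),(tr[0],tr[3]),(fl,nl),(fr,nr)):print(np.degrees(np.arctan2(*(a-b)[1::-1])),np.linalg.norm(a-b))
E
```

```text
[ 0.52777698 -0.02272874  0.145     ] [0.57401004 0.00473615 0.145     ] [ 0.53623592 -0.03561182  0.145     ] [ 0.5810996  -0.00830815  0.145     ] ctr [ 0.55478064 -0.01547814  0.145     ]
top [ 0.55444664 -0.01514054  0.145     ]
[array([0.57279488, 0.00522017, 0.145     ]), array([ 0.57828328, -0.00940215,  0.145     ]), array([ 0.53744475, -0.03613005,  0.145     ]), array([ 0.52828643, -0.02286426,  0.145     ])] [ 0.55420233 -0.01579407  0.145     ]
33.20384731697794 0.0488074356457046
32.25155934367332 0.05262829203104899
30.712564328029536 0.05377560974608232
31.324353783097056 0.05251895325627192
```

move_arm(rows=[{"delta_pos": [-2, 2.22, 0], "delta_rot": [0, 0, 4.9], "hand": 6}, {"delta_pos": [-2, 2.22, 0], "delta_rot": [0, 0, 4.9], "hand": 6}, {"delta_pos": [-2, 2.22, 0], "delta_rot": [0, 0, 4.9], "hand": 6}, {"delta_pos": [-1.97, 2.21, 0], "delta_rot": [0, 0, 4.9], "hand": 6}, {"delta_pos": [0, 0, -2], "delta_rot": [0, 0, 0], "hand": 6}, {"delta_pos": [0, 0, -2], "delta_rot": [0, 0, 0], "hand": 6}, {"delta_pos": [0, 0, -1], "delta_rot": [0, 0, 0], "hand": 6}, {"delta_pos": [0, 0, 0], "delta_rot": [0, 0, 0], "hand": 6}, {"delta_pos": [0, 0, 0], "delta_rot": [0, 0, 0], "hand": 6}, {"delta_pos": [0, 0, 0], "delta_rot": [0, 0, 0], "hand": 6}])

```text
t: 8.35
eef_pos: [0.5539, -0.0155, 0.1891]
ee_rot: [3.141, -0.001, 0.55]
force: [0.0, -0.1, 0.4]
width: 0.0602
```

```bash
python3 - <<'E'
from h import *
s=get_state();print(s["eef_pos"],s["ee_rot"],s["q"],s["force"])
cv2.imwrite("pics/s5.png",cv2.resize(grab_frame("side")[130:330,250:490],None,fx=3,fy=3))
E
```

```text
[ 0.55387584 -0.01550664  0.18914168] [ 3.14116427e+00 -7.27833174e-04  5.49876423e-01] [ 3.25651660e-01  2.08020823e-01 -3.41926533e-01  3.00222152e-04
 -1.02004413e+00  1.79486392e+00] [ 0.03912512 -0.06783714  0.40945206]
```

View pics/s5.png

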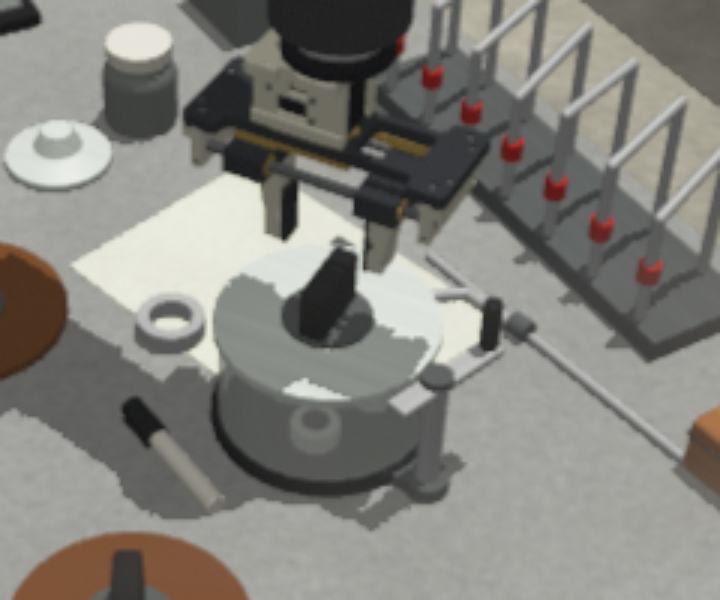

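Jaws are over the fin's two flats. I'll go down and grip.

move_arm(rows=[{"delta_pos": [0.05, 0, -2], "delta_rot": [0, 0, 0], "hand": 6}, {"delta_pos": [0, 0, -2], "delta_rot": [0, 0, 0], "hand": 6}, {"delta_pos": [0, 0, -1], "delta_rot": [0, 0, 0], "hand": 6}, {"delta_pos": [0, 0, -0.8], "delta_rot": [0, 0, 0], "hand": 6}, {"delta_pos": [0, 0, 0], "delta_rot": [0, 0, 0], "hand": 6}, {"delta_pos": [0, 0, 0], "delta_rot": [0, 0, 0], "hand": 4}, {"delta_pos": [0, 0, 0], "delta_rot": [0, 0, 0], "hand": 3}, {"delta_pos": [0, 0, 0], "delta_rot": [0, 0, 0], "hand": 2.4}, {"delta_pos": [0, 0, 0], "delta_rot": [0, 0, 0], "hand": 2}, {"delta_pos": [0, 0, 0], "delta_rot": [0, 0, 0], "hand": 1.5}], force=20)

```text
t: 9.4
eef_pos: [0.5539, -0.0154, 0.1308]
ee_rot: [3.141, -0.0, 0.55]
force: [-0.5, 0.5, 0.4]
width: 0.0255
```

move_arm(rows=[{"delta_pos": [0, 0, 0], "delta_rot": [0, 0, 0], "hand": 1}, {"delta_pos": [0, 0, 0], "delta_rot": [0, 0, 0], "hand": 1}, {"delta_pos": [0, 0, 0], "delta_rot": [0, 0, 0], "hand": 1}, {"delta_pos": [0, 0, 0], "delta_rot": [0, 0, 0], "hand": 1}, {"delta_pos": [0, 0, 0], "delta_rot": [0, 0, 0], "hand": 1}, {"delta_pos": [0, 0, 0], "delta_rot": [0, 0, 0], "hand": 1}, {"delta_pos": [0, 0, 0], "delta_rot": [0, 0, 0], "hand": 1}, {"delta_pos": [0, 0, 0], "delta_rot": [0, 0, 0], "hand": 1}, {"delta_pos": [0, 0, 0], "delta_rot": [0, 0, 0], "hand": 1}, {"delta_pos": [0, 0, 0], "delta_rot": [0, 0, 0], "hand": 1}], force=50)

```text
t: 10.4
eef_pos: [0.5539, -0.0154, 0.1307]
ee_rot: [3.141, -0.0, 0.55]
force: [-2.3, -0.5, 5.5]
width: 0.0195
```

Gripped at 19.5 mm, expected 20. Now a slow pull.

move_arm(rows=[{"delta_pos": [0, 0, 0.05], "delta_rot": [0, 0, 0], "hand": 1}, {"delta_pos": [0, 0, 0.05], "delta_rot": [0, 0, 0], "hand": 1}, {"delta_pos": [0, 0, 0.05], "delta_rot": [0, 0, 0], "hand": 1}, {"delta_pos": [0, 0, 0.05], "delta_rot": [0, 0, 0], "hand": 1}, {"delta_pos": [0, 0, 0.05], "delta_rot": [0, 0, 0], "hand": 1}, {"delta_pos": [0, 0, 0], "delta_rot": [0, 0, 0], "hand": 1}, {"delta_pos": [0, 0, 0], "delta_rot": [0, 0, 0], "hand": 1}, {"delta_pos": [0, 0, 0], "delta_rot": [0, 0, 0], "hand": 1}, {"delta_pos": [0, 0, 0], "delta_rot": [0, 0, 0], "hand": 1}, {"delta_pos": [0, 0, 0], "delta_rot": [0, 0, 0], "hand": 1}])

```text
t: 11.4
eef_pos: [0.5534, -0.0154, 0.1326]
ee_rot: [-3.141, 0.001, 0.55]
force: [3.0, -0.8, -16.1]
width: 0.0197
```

move_arm(rows=[{"delta_pos": [0, 0, 0.04], "delta_rot": [0, 0, 0], "hand": 1}, {"delta_pos": [0, 0, 0.04], "delta_rot": [0, 0, 0], "hand": 1}, {"delta_pos": [0, 0, 0.04], "delta_rot": [0, 0, 0], "hand": 1}, {"delta_pos": [0, 0, 0.04], "delta_rot": [0, 0, 0], "hand": 1}, {"delta_pos": [0, 0, 0.04], "delta_rot": [0, 0, 0], "hand": 1}, {"delta_pos": [0, 0, 0.04], "delta_rot": [0, 0, 0], "hand": 1}, {"delta_pos": [0, 0, 0.04], "delta_rot": [0, 0, 0], "hand": 1}, {"delta_pos": [0, 0, 0.04], "delta_rot": [0, 0, 0], "hand": 1}, {"delta_pos": [0, 0, 0], "delta_rot": [0, 0, 0], "hand": 1}, {"delta_pos": [0, 0, 0], "delta_rot": [0, 0, 0], "hand": 1}])

```text
t: 12.4
eef_pos: [0.5537, -0.0155, 0.1366]
ee_rot: [3.142, 0.0, 0.55]
force: [-2.1, -0.2, -8.9]
width: 0.0198
```

Past the peak (lift about 6 mm, 9 N). Continuing gently.

move_arm(rows=[{"delta_pos": [0, 0, 0.08], "delta_rot": [0, 0, 0], "hand": 1}, {"delta_pos": [0, 0, 0.08], "delta_rot": [0, 0, 0], "hand": 1}, {"delta_pos": [0, 0, 0.08], "delta_rot": [0, 0, 0], "hand": 1}, {"delta_pos": [0, 0, 0.08], "delta_rot": [0, 0, 0], "hand": 1}, {"delta_pos": [0, 0, 0.08], "delta_rot": [0, 0, 0], "hand": 1}, {"delta_pos": [0, 0, 0.08], "delta_rot": [0, 0, 0], "hand": 1}, {"delta_pos": [0, 0, 0.08], "delta_rot": [0, 0, 0], "hand": 1}, {"delta_pos": [0, 0, 0.08], "delta_rot": [0, 0, 0], "hand": 1}, {"delta_pos": [0, 0, 0.08], "delta_rot": [0, 0, 0], "hand": 1}, {"delta_pos": [0, 0, 0.08], "delta_rot": [0, 0, 0], "hand": 1}])

```text
t: 13.4
eef_pos: [0.5541, -0.0153, 0.1446]
ee_rot: [3.141, -0.001, 0.55]
force: [-0.1, 0.1, -4.2]
width: 0.0198
```

move_arm(rows=[{"delta_pos": [0, 0, 0.15], "delta_rot": [0, 0, 0], "hand": 1}, {"delta_pos": [0, 0, 0.15], "delta_rot": [0, 0, 0], "hand": 1}, {"delta_pos": [0, 0, 0.15], "delta_rot": [0, 0, 0], "hand": 1}, {"delta_pos": [0, 0, 0.15], "delta_rot": [0, 0, 0], "hand": 1}, {"delta_pos": [0, 0, 0.15], "delta_rot": [0, 0, 0], "hand": 1}, {"delta_pos": [0, 0, 0.15], "delta_rot": [0, 0, 0], "hand": 1}, {"delta_pos": [0, 0, 0.12], "delta_rot": [0, 0, 0], "hand": 1}, {"delta_pos": [0, 0, 0], "delta_rot": [0, 0, 0], "hand": 1}, {"delta_pos": [0, 0, 0], "delta_rot": [0, 0, 0], "hand": 1}, {"delta_pos": [0, 0, 0], "delta_rot": [0, 0, 0], "hand": 1}])

```text
t: 14.4
eef_pos: [0.5537, -0.0154, 0.1544]
ee_rot: [-3.142, 0.0, 0.55]
force: [1.1, 0.6, -4.2]
width: 0.0198
```

```bash
python3 - <<'E'
from h import *
s=get_state();print(s["eef_pos"],s["ee_rot"],s["force"],s["moment"],s["width"])
a=grab_frame("side");cv2.imwrite("pics/s6raw.png",a)
cv2.imwrite("pics/s6.png",cv2.resize(a[150:310,280:460],None,fx=3.7,fy=3.7))
E
```

```text
[ 0.55372793 -0.01538165  0.15436908] [-3.14153179e+00  1.96042209e-04  5.50284083e-01] [ 1.13160739  0.63410352 -4.20050444] [-0.0966049  -0.06824871  0.04723701] 0.019760400060740337
```

View pics/s6.png

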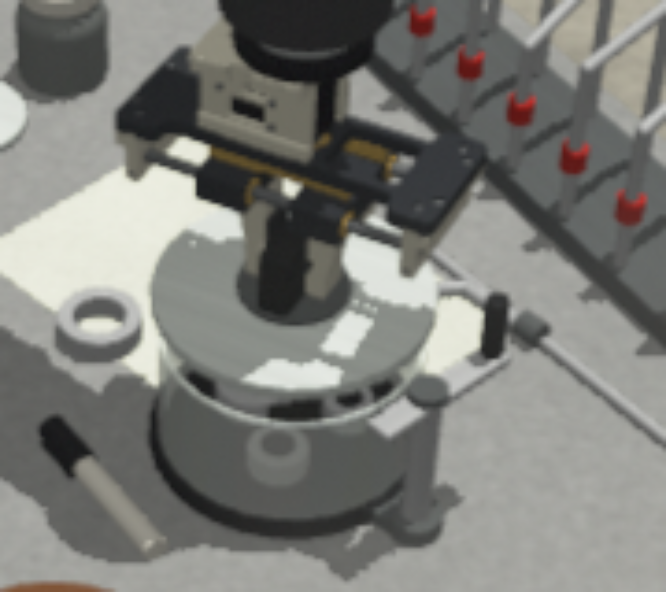

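```bash
python3 - <<'E'
from h import *
c=np.array([.5546,-.0153,0])
for z in(.1,.12,.1225,.125,.13):print(z,proj("side",c+[0,0,z]), [ (proj("side",c+[0.084*np.cos(a),.084*np.sin(a),z])-[280,150])*3.7 for a in(-2.07,)])
for f,z0 in(("side0",0),("s6raw",0)):
    im=cv2.imread(f"pics/{f}.png");a=im[150:310,280:460]
    print(f,[int(im[y,354].mean()) for y in range(235,275)])
E
```

```text
0.1 [358.43146681 236.17999337] [array([297.53529113, 419.76894831])]
0.12 [358.75617244 229.31728723] [array([298.87539172, 394.18525428])]
0.1225 [358.79722656 228.44960176] [array([299.0449236 , 390.94874225])]
0.125 [358.83838553 227.57970008] [array([299.21491022, 387.7035486 ])]
0.13 [358.92101968 225.83321403] [array([299.55625508, 381.18697631])]
side0 [31, 32, 32, 31, 29, 30, 28, 27, 48, 58, 64, 188, 215, 214, 212, 212, 214, 216, 216, 217, 216, 214, 213, 211, 208, 210, 212, 182, 126, 98, 99, 90, 81, 79, 80, 79, 78, 79, 97, 106]
s6raw [54, 56, 98, 132, 139, 138, 136, 137, 139, 140, 139, 140, 212, 226, 224, 223, 221, 223, 224, 187, 128, 106, 107, 102, 65, 32, 34, 34, 108, 159, 137, 100, 88, 86, 86, 86, 86, 85, 106, 115]
```

The lid's front edge rose 8 px, which is about 23 mm. That agrees with the TCP's 23.7 mm, so there was no slip. I'll trim up 1.3 mm.

move_arm(rows=[{"delta_pos": [0, 0, 0.07], "delta_rot": [0, 0, 0], "hand": 1}, {"delta_pos": [0, 0, 0.06], "delta_rot": [0, 0, 0], "hand": 1}, {"delta_pos": [0, 0, 0], "delta_rot": [0, 0, 0], "hand": 1}, {"delta_pos": [0, 0, 0], "delta_rot": [0, 0, 0], "hand": 1}, {"delta_pos": [0, 0, 0], "delta_rot": [0, 0, 0], "hand": 1}, {"delta_pos": [0, 0, 0], "delta_rot": [0, 0, 0], "hand": 1}, {"delta_pos": [0, 0, 0], "delta_rot": [0, 0, 0], "hand": 1}, {"delta_pos": [0, 0, 0], "delta_rot": [0, 0, 0], "hand": 1}, {"delta_pos": [0, 0, 0], "delta_rot": [0, 0, 0], "hand": 1}, {"delta_pos": [0, 0, 0], "delta_rot": [0, 0, 0], "hand": 1}])

```text
t: 15.45
eef_pos: [0.5538, -0.0154, 0.1557]
ee_rot: [-3.142, 0.0, 0.55]
force: [-0.6, 0.1, -4.0]
width: 0.0199
```

```bash
python3 - <<'E'
from h import *
s=get_state();print(s["eef_pos"],s["ee_rot"],s["force"],s["width"])
a=grab_frame("side");cv2.imwrite("pics/s7.png",a);print([int(a[y,354].mean()) for y in range(245,265)])
s=get_state();print(s["eef_pos"],s["force"])
E
```

```text
[ 0.55379328 -0.01538878  0.15574061] [-3.14157413e+00  3.34048746e-05  5.50235517e-01] [-0.55774072  0.0657144  -4.03207239] 0.019882767387405142
[141, 212, 226, 225, 223, 222, 221, 224, 221, 158, 108, 106, 111, 105, 65, 32, 33, 32, 107, 158]
[ 0.55379019 -0.01538857  0.15574498] [ 0.11976716  0.09853557 -2.84215724]
```

View pics/s7.png

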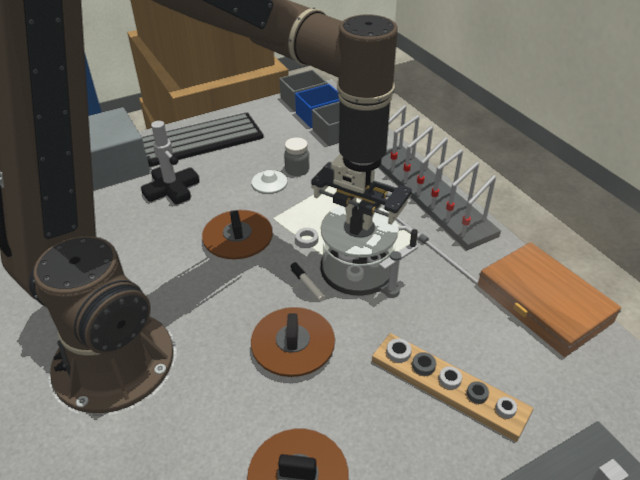

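The lid is held level about 25 mm above the rim around (358,232), the clamp is open with its pin at (413,238), and the bystanders are where they started. Handing in.

```bash
python3 -c "
from station import *
print(job_done())"
```

```text
the job is handed in; nothing more can be done
None
```

I opened the clamp, pulled the lid free of the seal, and handed the job in at about 15.5 s with the lid still held over the pot's mouth.

- **Clamp:** I gripped the pin and swung the bar about 85° (1.5 rad, worked out from the pin's path). Both camera views showed it well clear of the lid.
- **Lid:** I gripped the fin at 50 N and pulled it up slowly. The highest pull I read was 16 N, taken between moves. After the seal let go, the force fell to about 4 N, which fits the lid's weight.
- **Final checks:**
  - The gripper had risen 25.0 mm and tilt was below 0.001 rad.
  - At the step before, the picture gave about 23 mm of lift against 23.7 mm at the gripper. The difference is within pixel accuracy, so the lid did not slip.
  - The wrist force read 3 to 4 N, so the lid was resting on nothing.
- **Other things:** by eye in the last side picture, none of them had moved. The jar's surroundings and the tube were partly behind the arm.

My first fin estimate used a fin top 10 mm too high. I corrected it before gripping, and the two cameras then agreed to within about 1 mm.

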